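# Strip the camera stack from a trinocular microscope head and cap the port

## Task

Take the camera stack off the microscope head from the top down, one part at a time: stand the blue camera nose-down in the hole of the dark foam case, then the black relay lens spigot-down in the white canister base, then lay the aluminium adapter ring, same way up, flat in the steel parts dish, and last fit the red dust cap, open side down, fully over the bare port. Set the camera, the lens and the ring down gently rather than dropping them, leave everything upright and released, and do not knock over the bottle of cleaning fluid or the spare eyepiece.

Things in the scene. Friction and masses are not known exactly. Their poses are not given: they have to be found in the camera images.
- camera: Top of the stack: blue square camera, 40 x 40 mm in plan, body 45 mm high, with a steel round nose (20 mm diameter) 7 mm long under it and a black back plate on top; 52 mm high in all, 0.12 kg. Origin: centre of the nose's lower end, z up along the camera, x and y square to its side faces (body from z = 7 to 52 mm). It stands loosely on the relay lens, nose in the lens's recess, any yaw; it lifts straight off.
- relay_lens: Middle of the stack: black relay lens, 44 mm high, 0.14 kg. From below: brass spigot 24 mm diameter, z = 0 to 8 mm; knurled flange 52 mm diameter, z = 8 to 18 mm; smooth barrel 36 mm diameter with a yellow line, z = 18 to 44 mm, with an 8 mm deep recess of 26 mm diameter in its top. Origin: centre of the spigot's lower end, z up. Its flange rests loosely on the adapter ring; it lifts straight off.
- adapter_ring: Bottom of the stack: bare aluminium ring with two dark grooves, 64 mm outside diameter, 18 mm high, 0.10 kg; bore 46 mm wide in its lower 8 mm (over the port) and 30 mm above. Origin: centre of its underside, z up. It rests loosely over the top of the port; it lifts straight off.
- port (a point): Centre of the top face of the black photo-port tube (36 mm diameter, free to 34 mm below its top, then a 54 mm collar) of the cream trinocular head, which stands fixed on a low service stand; 150 mm above the bench. z up; x points along the head towards its two black eyepieces, whose ends lie about 180 mm from the port axis and reach about 15 mm above the port top. The cream housing is 38 mm below the port top and reaches 52 mm behind and 47 mm to either side of the axis.
- dust_cap: Red plastic dust cap lying on the bench open side down: 54 mm outside and 47 mm inside diameter, 22 mm high, closed top 3 mm thick, 0.025 kg. Origin: centre of its open lower rim, z up. Fully on the port, its top rests on the port and its rim is 19 mm below the port top.
- camera_case: Camera's place: fixed black open case, 96 mm square, filled with dark grey foam (firm here) whose top is 24 mm above the bench; round hole in its centre, 35 mm diameter, 16 mm deep, for the nose; the camera's blue body rests on the foam. Origin: centre of its underside on the bench, z up.
- lens_base: Relay lens's place: fixed white round canister base with a ribbed edge, 64 mm diameter, 16 mm high, with a round socket in its centre, 36 mm diameter, 12 mm deep, for the spigot; the flange rests on its top. Origin: centre of its underside on the bench, z up.
- parts_dish: Adapter ring's place: fixed shallow round steel dish with a blue lining, 106 mm outside and about 96 mm inside diameter, floor 3 mm and rim 8 mm above the bench. Origin: centre of its underside on the bench, z up.
- fluid_bottle: Bystander: amber glass bottle of cleaning fluid with paper label and white cap, 42 mm diameter, 77 mm high. Origin: centre of its underside, z up. Loose.
- spare_eyepiece: Bystander: black eyepiece with a green ring standing eye end down, steel sleeve up, 38 mm diameter, 50 mm high. Origin: centre of its underside, z up. Loose.
Not all that is in view belongs to the job. What is shaped like the camera but pink or turquoise is not meant.

How it is judged (in metres and radians):
On the way, in this order (a step that is already met when the one before it is completed fails the run):
1. the camera stands nose-down in the hole of the foam case, let go (horizontal distance between camera and camera_case below 0.01 m and z of camera in the frame of camera_case between 0.013 and 0.021 m and angle between camera's own z axis and vertical below 0.08 rad and contact force between camera and the fingers below 0.2 N and linear speed of camera below 0.03 m/s), for 0.2 s.
2. then the relay lens stands spigot-down in the white canister base, let go (horizontal distance between relay_lens and lens_base below 0.009 m and z of relay_lens in the frame of lens_base between 0.004 and 0.012 m and angle between relay_lens's own z axis and vertical below 0.08 rad and contact force between relay_lens and the fingers below 0.2 N and linear speed of relay_lens below 0.03 m/s), for 0.2 s.
3. then the adapter ring lies flat in the steel dish, let go (horizontal distance between adapter_ring and parts_dish below 0.015 m and z of adapter_ring in the frame of parts_dish between -0.001 and 0.007 m and angle between adapter_ring's own z axis and vertical below 0.08 rad and contact force between adapter_ring and the fingers below 0.2 N and linear speed of adapter_ring below 0.03 m/s), for 0.2 s.
4. then the dust cap sits fully over the port, let go (horizontal distance between dust_cap and port below 0.009 m and z of dust_cap in the frame of port between -0.023 and -0.015 m and angle between dust_cap's own z axis and vertical below 0.08 rad and contact force between dust_cap and the fingers below 0.2 N and linear speed of dust_cap below 0.03 m/s), for 0.2 s.
At the end, for the whole second after the job is handed in: Camera seated in the foam hole (centre within 10 mm), lens in the white base (9 mm), ring flat on the dish floor (15 mm), cap fully down on the port (9 mm); each seated to 4 mm in height, within 0.08 rad of upright, released and at rest (all of step 1 and all of step 2 and all of step 3 and all of step 4); the robot touches nothing.
It fails at once if the camera is dropped (faster than 0.7 m/s with no finger on it, a fall of about 25 mm) (linear speed of camera above 0.7 m/s and contact force between camera and the fingers below 0.05 N).
It fails at once if the relay lens is dropped (faster than 0.7 m/s with no finger on it, a fall of about 25 mm) (linear speed of relay_lens above 0.7 m/s and contact force between relay_lens and the fingers below 0.05 N).
It fails at once if the adapter ring is dropped (faster than 0.7 m/s with no finger on it, a fall of about 25 mm) (linear speed of adapter_ring above 0.7 m/s and contact force between adapter_ring and the fingers below 0.05 N).
It fails at once if the bottle of cleaning fluid is knocked over (angle between fluid_bottle's own z axis and vertical above 0.7 rad).
It fails at once if the spare eyepiece is knocked over (angle between spare_eyepiece's own z axis and vertical above 0.7 rad).
It also fails if it takes over 122 s, if anything falls off the work surface, if the arm or the gripper's body presses on something with over 40 N, if the wrist force passes 120 N, or if a joint passes its speed limit or range.

## Robot

A 6-joint arm with a two-finger parallel gripper is mounted at the origin on the work surface. World frame = base frame: x ahead of the robot, y to its left, z up, the work surface at z = 0. Lengths are in mm, angles in rad, forces in N, time in s.
With the tool pointing down it reaches from about 275 to 750 mm from the base axis. Payload 10.2 kg.
Tool frame: the origin (TCP) lies between the finger pads; the fingertips stand 11 mm ahead of it and the grasp point (between the pads) lies 8 mm behind it; z points along the fingers, y is the line along which they close (so a half turn about z gives the same grasp; the last joint's range is limited). The gripper opens to 85 mm and grips with 20 to 120 N. Pads are 22 mm wide; open, the fingers measure 114 mm over their backs; the gripper's body (76 mm by 85 mm) begins 54 mm behind the grasp point. The pads swing forward as they close: fully open they stand 13 mm farther back than shut.
Start: joints at [1.048, 0.313, 1.498, -0, 1.331, -0.223], TCP at [155.061, 501.585, 242.294] pointing down, gripper open.
Joint ranges: [-2.94, 2.94], [-0.97, 2.17], [0.19, 2.56], [-1.23, 4.37], [0.02, 3.11], [-2.88, 2.88]. Speed limits (rad/s): [2.39, 2.39, 3.01, 3.14, 3.14, 3.14].

## Interface

Orientations are given as a unit quaternion [w, x, y, z].
In Python, from rig import sense, eyes, finish_job gives the robot as it stands.
- The arm moves only by the shell command python3 -m jog 'ROWS' [FORCE]. ROWS is JSON, a list of rows, each a list of 7 numbers: the shift along the tool's x, y, z in m, then the turn, a rotation vector about the tool's x, y, z in rad, then the finger opening in m, from 0 to 0.0854. In form: [[dx, dy, dz, rx, ry, rz, gripper], ...]. A call has 1 to 5 rows; each row shifts and turns the commanded pose from where the row before left it, along the tool's axes as they then stand; what a row does not reach is not made up. A row lasts 1/10 s, in which the tool goes at most 50 mm and 8.59 degrees, less where a joint would pass 70% of its speed; a pose out of reach is approached as far as the arm can. A call is refused whole if a number of a shift passes 0.05 or a number of a turn 0.15, either way. A call with a gripper value outside its range is refused whole. The fingers move at their own pace and stop on an object; FORCE is the grip in N (left out, the last holds). Time passes only in rows, so rows that do not move let the fingers close. It gives the time, the measured TCP pose, the force, the opening and the grip force at its end, in the units of the state.
- sense(): the state, without advancing time (a new reading comes with each control period).
- eyes.capture(name): name is "scene" or "top"; returns the picture (384x512x3 uint8, red, green, blue); there is no depth.
- eyes.calibration(name): a dict with "fx", "fy", "cx", "cy" (pixels), "cam_to_world" (4x4, takes a point from camera to world coordinates). Camera axes: x right, y down, z forward; pixel columns grow to the right and rows downward; lengths in mm; the calibration is good to about 2 mm. A picture is of the moment at which its call begins. calibration takes no time and is no camera call.
- finish_job(): hands the job in; it is judged then, once.
The state is a dict: "time_s": time; "joints": joint angles; "dq": joint speeds; "tau": joint torques, N m; "eef_pos": TCP position; "ee_rot": TCP orientation; "force": force on the tool from outside, world axes, zero at the start; "wrist_torque": the same for the moment, N m; "grip_width": opening from 0.0 (shut) to 1.0 (fully open); "grip_force": force on a finger pad.
Only numpy, scipy, OpenCV 4.12 (cv2) and the standard library are available. Lean on these libraries where they do the work, as an engineer would, in place of code of your own. Each camera call takes 0.05 s, during which the arm holds its last target. There are 200 camera calls.

## Working session

There is one attempt and no reset: what is moved stays moved. The work goes in short steps, Python scripts to look and compute and a shell command to move; the robot and the scene stay as the last step left them, time stands still between calls to the robot, and variables do not carry over. Pictures are saved under pics/ and viewed, at most 14 in all, crops included, and the job is handed in when it is done.

```bash
ls; mkdir -p pics; python3 - <<'E'
from rig import sense, eyes
import cv2
s=sense();print(s)
for n in("scene","top"):
    im=eyes.capture(n);cv2.imwrite(f"pics/{n}0.png",im[:,:,::-1]);c=eyes.calibration(n);print(c)
E
```

```text
pics
{'time_s': 0.0, 'joints': array([ 1.04758575e+00,  3.13465809e-01,  1.49844730e+00, -2.88248873e-06,
        1.33100847e+00, -2.23444658e-01]), 'dq': array([ 1.48666162e-03,  1.03255087e-03, -3.50160876e-04, -5.57695067e-04,
        8.20282949e-04, -7.53463146e-05]), 'tau': array([-5.58795891e-04, -4.12274802e+01, -2.59731728e+01, -3.08347435e-04,
        4.38948919e-03, -7.44614226e-06]), 'eef_pos': array([154.93811511, 501.35658951, 241.7231343 ]), 'ee_rot': array([-2.41037619e-04,  1.49322031e-01,  9.88788395e-01, -6.19206581e-04]), 'force': array([0.57080427, 0.52514018, 0.56586684]), 'wrist_torque': array([0.03394723, 0.00196291, 0.00075996]), 'grip_force': 0.0, 'grip_width': 0.9997736012579579}
{'fx': 358.63693984180446, 'fy': 358.63693984180446, 'cx': 257.0484833924891, 'cy': 191.81252450527194, 'cam_to_world': array([[-7.44123397e-01,  4.32702144e-01, -5.08968786e-01,
         9.88574327e+02],
       [ 6.67811959e-01,  5.01815849e-01, -5.49734518e-01,
         4.83345504e+02],
       [ 1.75372991e-02, -7.48965759e-01, -6.62376581e-01,
         7.22200334e+02],
       [ 0.00000000e+00,  0.00000000e+00,  0.00000000e+00,
         1.00000000e+00]])}
{'fx': 458.75046508205924, 'fy': 458.75046508205924, 'cx': 257.2511214849316, 'cy': 193.45020479880975, 'cam_to_world': array([[ 1.07896307e-02, -9.94740528e-01,  1.01857086e-01,
         3.86642722e+02],
       [-9.99762853e-01, -1.26585551e-02, -1.77199824e-02,
         7.30540724e+00],
       [ 1.89161482e-02, -1.01641739e-01, -9.94641210e-01,
         1.44396420e+03],
       [ 0.00000000e+00,  0.00000000e+00,  0.00000000e+00,
         1.00000000e+00]])}
```

View pics/scene0.png

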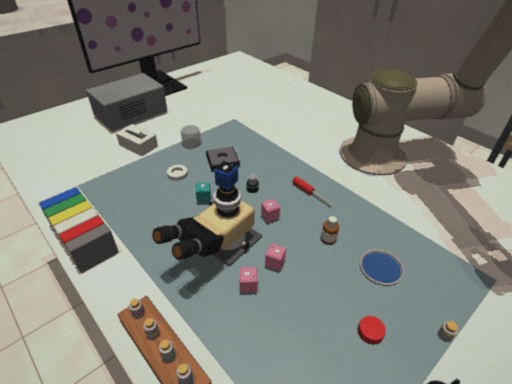

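View pics/top0.png

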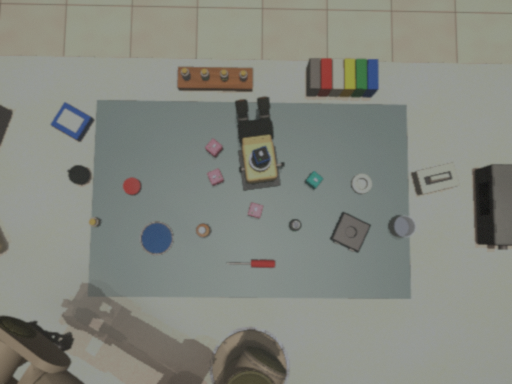

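The scene view shows the blue camera on the stack at (227,175), the foam case at (223,157), the white base at (177,172), the dish at (382,266), the red cap at (372,329), the bottle at (330,230) and the spare eyepiece at (252,184). In the top view these are: stack (261,157), case (351,232), base (362,184), dish (157,238), cap (132,186), bottle (203,230), eyepiece (295,225).

The camera candidates are blue at top (261,155), three pink cubes at (214,147), (215,177) and (256,210), and a turquoise one at (314,180). Only the blue one sits on the stack, so it fits. I'll confirm it in an enlarged crop.

```bash
cat > h.py <<'E'
import numpy as np, cv2
from rig import sense, eyes
def ray(n,u,v):
    c=eyes.calibration(n);M=c["cam_to_world"]
    return M[:3,3], M[:3,:3]@np.array([(u-c["cx"])/c["fx"],(v-c["cy"])/c["fy"],1])
def onz(n,u,v,z):
    o,d=ray(n,u,v);return o+d*(z-o[2])/d[2]
def proj(n,p):
    c=eyes.calibration(n);M=c["cam_to_world"];q=M[:3,:3].T@(np.array(p)-M[:3,3])
    return np.array([c["fx"]*q[0]/q[2]+c["cx"],c["fy"]*q[1]/q[2]+c["cy"]])
def cross(a,b):  # two-view point: (name,u,v) each
    (o1,d1),(o2,d2)=ray(*a),ray(*b)
    t=np.linalg.lstsq(np.c_[d1,-d2],o2-o1,rcond=None)[0]
    p,q=o1+t[0]*d1,o2+t[1]*d2
    return (p+q)/2,np.linalg.norm(p-q)
def blob(im,box,lo,hi,k=0):
    u0,v0,u1,v1=box
    m=cv2.inRange(cv2.cvtColor(im[v0:v1,u0:u1],cv2.COLOR_RGB2HSV),lo,hi)
    cs,_=cv2.findContours(m,cv2.RETR_EXTERNAL,cv2.CHAIN_APPROX_NONE)
    return [c+np.array([u0,v0]) for c in sorted(cs,key=cv2.contourArea,reverse=True)]
def crop(im,box,s,f):
    u0,v0,u1,v1=box
    cv2.imwrite(f,cv2.resize(im[v0:v1,u0:u1,::-1],None,fx=s,fy=s,interpolation=cv2.INTER_CUBIC))
E
python3 - <<'E'
from h import *
S,T=[cv2.imread(f"pics/{n}0.png")[:,:,::-1] for n in("scene","top")]
a=cv2.resize(T[90:250,230:390,::-1],None,fx=2.5*1,fy=2.5,interpolation=2)
a=cv2.resize(T[120:250,235:335,::-1],(400,520),interpolation=2)
b=cv2.resize(S[145:275,150:250,::-1],(400,520),interpolation=2)
cv2.imwrite("pics/z0.png",np.hstack([a,b]))
def rep(n,im,box,lo,hi,z,name):
    c=blob(im,box,lo,hi)[0];(u,v),(w,h),an=cv2.minAreaRect(c);
    print(name,n,round(u,1),round(v,1),round(w,1),round(h,1),round(an,1),cv2.contourArea(c),onz(n,u,v,z).round(1))
red=((0,120,60),(8,255,255));blue=((100,90,30),(130,255,255));wh=((0,0,150),(179,50,255));dk=((0,0,0),(179,255,80))
rep("top",T,(110,170,150,205),*red,22,"cap");rep("scene",S,(350,305,395,350),*red,11,"cap")
rep("top",T,(130,215,180,260),*blue,3,"dish");rep("scene",S,(350,240,410,290),*blue,3,"dish")
rep("top",T,(345,170,380,200),*wh,16,"base");rep("scene",S,(160,158,195,185),*wh,10,"base")
rep("top",T,(325,205,380,260),*dk,24,"case");rep("scene",S,(200,145,245,163),*dk,24,"case")
rep("top",T,(245,140,280,175),*blue,230,"cam");rep("scene",S,(205,155,245,200),*blue,230,"cam")
E
```

```text
cap top 131.5 185.5 15.0 15.0 90.0 173.5 [552.1 372.8  22. ]
cap scene 371.0 329.5 27.6 24.7 45.0 526.0 [552.3 374.2  11. ]
dish top 156.0 238.0 28.0 28.0 90.0 619.0 [390.8 295.5   3. ]
dish scene 381.1 267.4 39.5 27.2 18.4 810.0 [392.1 295.    3. ]
base top 362.0 183.0 16.0 16.0 90.0 211.0 [ 570.2 -347.8   16. ]
base scene 176.5 170.0 12.0 21.0 90.0 189.0 [ 566.2 -354.5   10. ]
case top 340.7 234.7 41.4 22.4 70.6 70.0 [ 406.9 -277.8   24. ]
case scene 222.0 154.0 4.0 10.0 90.0 26.0 [ 413.6 -313.6   24. ]
cam top 261.6 161.2 3.4 13.0 85.6 8.0 [598.  -25.1 230. ]
cam scene 227.4 177.5 23.5 25.3 79.7 358.0 [627.8  -1.8 230. ]
```

View pics/z0.png

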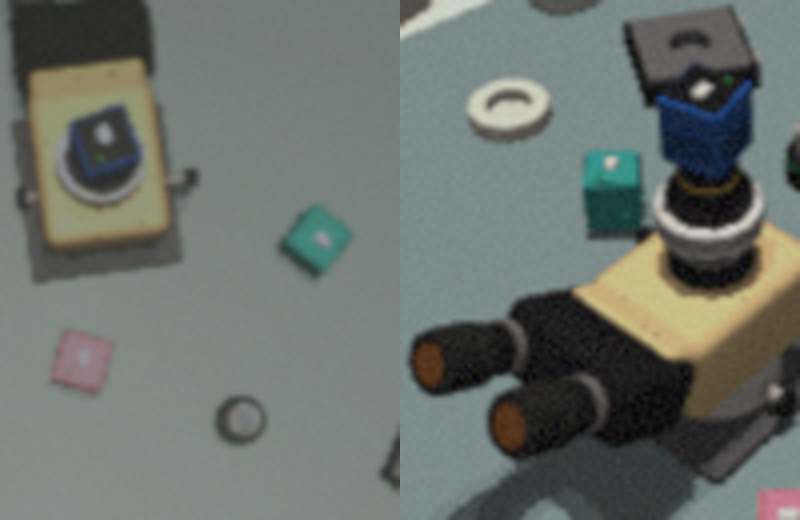

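The crop confirms it. The left panel shows the blue camera with its black back plate on the ring and port at top (261,154). The turquoise and pink cubes stand on the bench. In the scene view the camera's top plate is at about (225.5,167.5) and the white base's top ellipse at about (177.5,171). Next I'll refine the base, case and stack.

```bash
python3 - <<'E'
from h import *
S,T=[cv2.imread(f"pics/{n}0.png")[:,:,::-1] for n in("scene","top")]
def big(im,c,r,g=2.0):
    u,v=c;p=im[v-r:v+r,u-r:u+r,::-1].astype(float)*g
    return cv2.resize(np.clip(p,0,255).astype(np.uint8),(400,300*1) if 0 else (300,300),interpolation=2)
cv2.imwrite("pics/z1.png",np.vstack([np.hstack([big(T,(351,232),25),big(T,(261,155),15)]),np.hstack([big(S,(223,160),25),big(S,(227,180),25)])]))
print("base",onz("top",362,183.5,16),onz("scene",177.5,170.7,16), "hole case",onz("top",351,232,24))
print("cam top",onz("top",261.3,153.8,241),onz("scene",225.5,167.5,241),cross(("top",261.3,153.8),("scene",225.5,167.5)))
P=[onz("top",235+u/4,120+v/4,241)[:2] for u,v in((78,125),(122,108),(135,155))]
print("top edges deg",[np.degrees(np.arctan2(*(b-a)[::-1])) for a,b in zip(P,P[1:])],[np.linalg.norm(b-a) for a,b in zip(P,P[1:])])
P=[onz("scene",150+(u-400)/4,145+v/4,241)[:2] for u,v in((659,90),(707,122),(751,83))]
print("scene edges",[np.degrees(np.arctan2(*(b-a)[::-1])) for a,b in zip(P,P[1:])],[np.linalg.norm(b-a) for a,b in zip(P,P[1:])])
E
```

```text
base [ 568.58025073 -347.80280538   16.        ] [ 569.29946623 -342.29150611   16.        ] hole case [ 415.73185207 -309.69421924   24.        ]
cam top [615.99632928 -23.75413577 241.        ] [617.48409294 -20.89158904 241.        ] (array([616.08231144, -23.51427881, 238.84458751]), np.float64(0.8677698569303739))
top edges deg [np.float64(-67.78613943448667), np.float64(-164.22326616448495)] [np.float64(31.521112833903306), np.float64(32.8338390931112)]
scene edges [np.float64(93.8310812413756), np.float64(-164.3368116661523)] [np.float64(39.01011561522246), np.float64(41.07449983735756)]
```

View pics/z1.png

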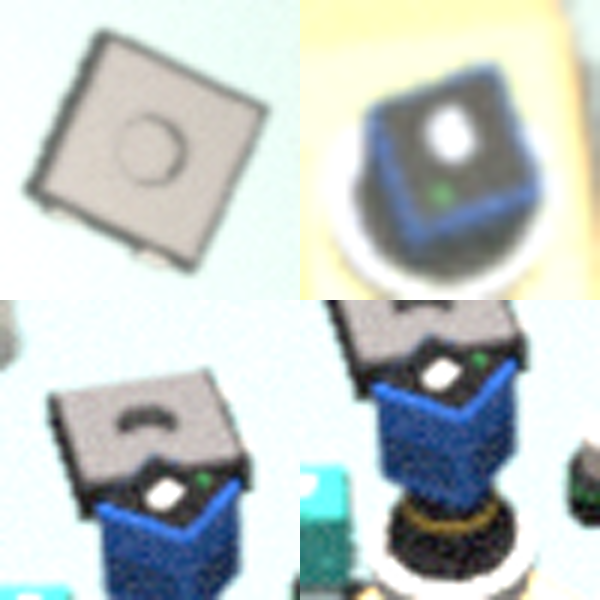

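Refining from the panels: the case's top corners average to top (351.2,231.8), and its hole in scene is at about (222.7,155). The camera's top plate centre is at top (261.1,154.9) and scene (226.3,167.3), with edges tilted about 18°. I'll rise and turn the gripper to match while I compute.

```bash
cat >> h.py <<'E'
from scipy.spatial.transform import Rotation as R
def pose():
    s=sense();w,x,y,z=s["ee_rot"];return s,s["eef_pos"],R.from_quat([x,y,z,w])
def to(x,y,z,yaw=None):
    s,p,r=pose();m=r.as_matrix()
    yy=np.degrees(np.arctan2(m[1,1],m[0,1]))
    print("t",s["time_s"].__round__(2),"at",p.round(1),"yawy",round(yy,1),"tilt",np.degrees(np.arccos(-m[2,2])).round(2),"F",s["force"].round(1),"w",round(85.4*s["grip_width"],1),"gf",round(s["grip_force"],1),"j",s["joints"].round(2))
    d=m.T@(np.array([x,y,z])-p);print("shift tool mm",d.round(1))
    if yaw is not None: print("rz rad",round(-np.radians((yaw-yy+90)%180-90),3))
E
python3 -m jog '[[0,0,-0.02,0,0,0.15,0.085],[0,0,-0.02,0,0,0.15,0.085],[0,0,-0.02,0,0,0.15,0.085],[0,0,0,0,0,0.15,0.085],[0,0,0,0,0,0.15,0.085]]'
python3 -m jog '[[0,0,0,0,0,0.15,0.085],[0,0,0,0,0,0.05,0.085],[0,0,0,0,0,0,0.085]]'
python3 - <<'E'
from h import *
print(onz("top",261.1,154.9,241),onz("scene",226.3,167.3,241),cross(("top",261.1,154.9),("scene",226.3,167.3)))
f=lambda x,y:onz("scene",202+(x-300)/6,155+(y-300)/6,241)[:2]
P=[f(372,385),f(458,418),f(520,362)]
g=lambda x,y:onz("top",246+(x-300)/10,140+y/10,241)[:2]
Q=[g(368,108),g(495,65),g(540,192)]
for A in(P,Q):print([np.degrees(np.arctan2(*(b-a)[::-1]))%90 for a,b in zip(A,A[1:])])
print("case",onz("top",351.2,231.8,24),onz("scene",222.7,155,24))
to(613,-22.5,300,18)
E
```

```text
time_s: 0.6
eef_pos: [155.1, 501.6, 302.5]
ee_rot: [0.0, 0.504, 0.864, 0.0]
force: [0.3, -0.2, -0.1]
grip_width: 0.996
grip_force: 0.0
time_s: 0.9
eef_pos: [155.0, 501.5, 302.0]
ee_rot: [0.0, 0.585, 0.811, -0.0]
force: [0.2, -0.6, 0.3]
grip_width: 0.996
grip_force: 0.0
[613.02174453 -23.2514277  241.        ] [615.71424276 -20.31734348 241.        ] (array([613.53494897, -23.30518892, 238.16677547]), np.float64(0.05339848336145959))
[np.float64(18.409961309151186), np.float64(16.134062695327913)]
[np.float64(19.778440402676523), np.float64(19.78753371829879)]
case [ 416.35632129 -310.3224169    24.        ] [ 415.30184929 -307.63302026   24.        ]
t 0.9 at [155.  501.5 302. ] yawy 18.4 tilt 0.04 F [ 0.2 -0.6  0.3] w 85.0 gf 0.0 j [ 1.05  0.28  1.39 -0.    1.47  0.73]
shift tool mm [-641.7  269.5    2.1]
rz rad 0.007
```

```bash
python3 -m jog '[[-0.038,0.016,0,0,0,0,0.085],[-0.038,0.016,0,0,0,0,0.085],[-0.038,0.016,0,0,0,0,0.085],[-0.038,0.016,0,0,0,0,0.085],[-0.038,0.016,0,0,0,0,0.085]]' >/dev/null
python3 -m jog '[[-0.038,0.016,0,0,0,0,0.085],[-0.038,0.016,0,0,0,0,0.085],[-0.038,0.016,0,0,0,0,0.085],[-0.038,0.016,0,0,0,0,0.085],[-0.038,0.016,0,0,0,0,0.085]]' >/dev/null
python3 -m jog '[[-0.038,0.016,0,0,0,0,0.085],[-0.038,0.016,0,0,0,0,0.085],[-0.038,0.016,0,0,0,0,0.085],[-0.038,0.016,0,0,0,0,0.085],[-0.038,0.016,0,0,0,0,0.085]]'
python3 -c "
from h import *
to(614,-22.5,300,18)"
```

```text
time_s: 2.4
eef_pos: [563.5, 34.9, 302.1]
ee_rot: [-0.0, 0.584, 0.812, -0.0]
force: [-0.3, 0.2, 0.7]
grip_width: 0.995
grip_force: 0.0
t 2.4 at [563.5  34.9 302.1] yawy 18.5 tilt 0.02 F [-0.3  0.2  0.7] w 84.9 gf 0.0 j [-0.15  0.37  1.27  0.    1.51 -0.47]
shift tool mm [-70.5  29.7   2.1]
rz rad 0.009
```

```bash
python3 -m jog '[[-0.035,0.015,0,0,0,0,0.085],[-0.0355,0.015,0,0,0,0,0.085],[0,0,0.0,0,0,0,0.085],[0,0,0,0,0,0,0.085]]'
python3 - <<'E'
from h import *
S=eyes.capture("scene");T=eyes.capture("top")
a=cv2.resize(T[120:190,226:296,::-1],(400,400),interpolation=2);b=cv2.resize(S[125:195,192:262,::-1],(400,400),interpolation=2)
cv2.imwrite("pics/z2.png",np.hstack([a,b]));to(614,-22.5,214,18)
E
```

```text
time_s: 2.8
eef_pos: [613.3, -21.3, 301.5]
ee_rot: [-0.001, 0.585, 0.811, -0.0]
force: [-0.3, -0.0, 0.1]
grip_width: 0.994
grip_force: 0.0
t 2.9 at [612.9 -20.2 302.5] yawy 18.5 tilt 0.01 F [ 0.2 -0.3 -0.2] w 85.2 gf 0.0 j [-0.22  0.49  1.09  0.    1.56 -0.55]
shift tool mm [-2.6  0.3 88.5]
rz rad 0.008
```

View pics/z2.png

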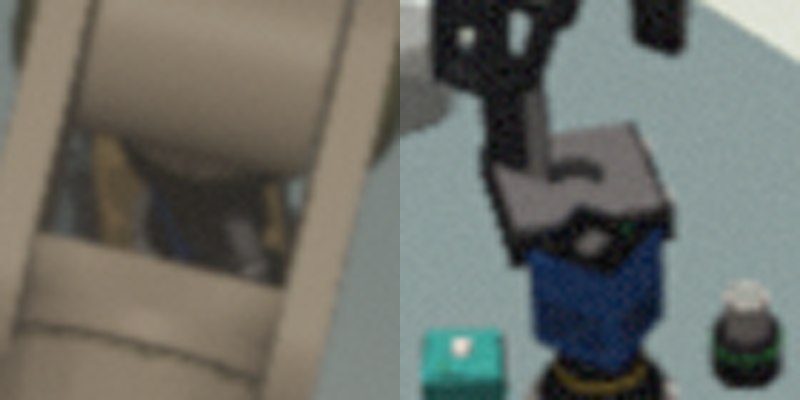

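In the scene crop the fingers (tips near (520,165) and (660,40)) straddle the camera top at (595,240); the arm hides the top view. I'll go down in stages.

```bash
python3 -m jog '[[-0.0015,0,0.025,0,0,0,0.085],[0,0,0.02,0,0,0,0.085],[0,0,0.01,0,0,0,0.085],[0,0,0.01,0,0,0,0.085],[0,0,0.0,0,0,0,0.085]]'
python3 - <<'E'
from h import *
S=eyes.capture("scene")
cv2.imwrite("pics/z3.png",cv2.resize(S[125:205,187:267,::-1],(480,480),interpolation=2));to(614,-22.5,214,18)
E
```

```text
time_s: 3.4
eef_pos: [613.5, -22.0, 236.7]
ee_rot: [-0.001, 0.585, 0.811, -0.0]
force: [-0.7, -1.0, 0.2]
grip_width: 0.996
grip_force: 0.0
t 3.45 at [613.8 -22.1 237.6] yawy 18.4 tilt 0.01 F [-0.6  0.2  1. ] w 84.8 gf 0.0 j [-0.23  0.52  1.21  0.    1.41 -0.55]
shift tool mm [-0.4  0.1 23.6]
rz rad 0.007
```

View pics/z3.png

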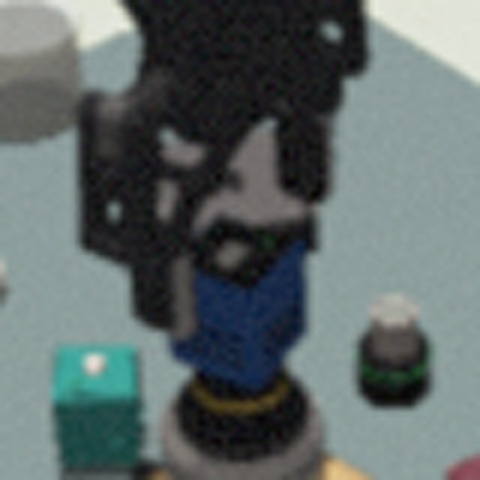

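The fingers are on both sides of the camera body (about (165,300) and (310,180)). Going down, then closing gently.

```bash
python3 -m jog '[[0,0,0.012,0,0,0,0.085],[0,0,0.010,0,0,0,0.085],[0,0,0,0,0,0,0.085],[0,0,0,0,0,0,0.04],[0,0,0,0,0,0,0.036]]' 30
python3 -m jog '[[0,0,0,0,0,0,0.036],[0,0,0,0,0,0,0.034],[0,0,0,0,0,0,0.034],[0,0,0,0,0,0,0.034]]' 30
python3 -c "
from h import *
to(614,-22.5,214,18)"
```

```text
time_s: 3.95
eef_pos: [614.0, -22.5, 215.7]
ee_rot: [0.0, 0.585, 0.811, 0.0]
force: [-0.1, -0.0, -0.2]
grip_width: 0.688
grip_force: 0.0
time_s: 4.35
eef_pos: [614.0, -22.5, 215.8]
ee_rot: [0.0, 0.585, 0.811, 0.0]
force: [-0.8, -0.8, 3.0]
grip_width: 0.471
grip_force: 31.0
t 4.35 at [614.  -22.5 215.8] yawy 18.4 tilt 0.05 F [-0.8 -0.8  3. ] w 40.2 gf 31.0 j [-0.23  0.53  1.25 -0.    1.36 -0.55]
shift tool mm [-0.   0.   1.8]
rz rad 0.007
```

```bash
python3 -m jog '[[0,0,-0.005,0,0,0,0.034],[0,0,-0.01,0,0,0,0.034],[0,0,-0.015,0,0,0,0.034],[0,0,-0.015,0,0,0,0.034],[0,0,0,0,0,0,0.034]]' 35
python3 - <<'E'
from h import *
S=eyes.capture("scene")
cv2.imwrite("pics/z4.png",cv2.resize(S[125:225,177:277,::-1],(500,500),interpolation=2));to(415.7,-309.3,240,18)
E
```

```text
time_s: 4.85
eef_pos: [614.5, -22.5, 262.7]
ee_rot: [0.002, 0.585, 0.811, 0.001]
force: [0.3, 0.3, -1.3]
grip_width: 0.47
grip_force: 35.0
t 4.9 at [614.1 -22.4 261.1] yawy 18.4 tilt 0.1 F [ 0.  -0.6 -1.8] w 40.0 gf 35.0 j [-0.23  0.5   1.17  0.    1.46 -0.55]
shift tool mm [-209.6 -278.8   20.9]
rz rad 0.007
```

View pics/z4.png

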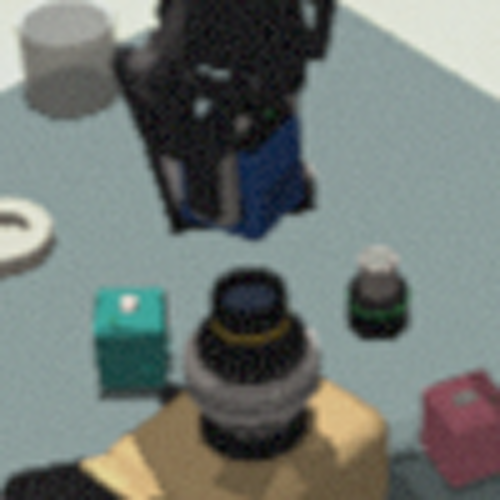

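The camera is lifted cleanly and the lens top is visible at about (250,290). Moving over the case.

```bash
python3 -m jog '[[-0.015,-0.02,0,0,0,0,0.034],[-0.025,-0.033,0,0,0,0,0.034],[-0.025,-0.033,0,0,0,0,0.034],[-0.025,-0.033,0,0,0,0,0.034],[-0.025,-0.033,0,0,0,0,0.034]]' >/dev/null
python3 -m jog '[[-0.025,-0.034,0,0,0,0,0.034],[-0.025,-0.034,0,0,0,0,0.034],[-0.025,-0.034,0,0,0,0,0.034],[-0.0195,-0.025,0,0,0,0,0.034],[0,0,0,0,0,0,0.034]]'
python3 -m jog '[[0,0,0.03,0,0,0,0.034],[0,0,0.04,0,0,0,0.034],[0,0,0.04,0,0,0,0.034],[0,0,0.03,0,0,0,0.034],[0,0,0,0,0,0,0.034]]'
python3 - <<'E'
from h import *
S=eyes.capture("scene");T=eyes.capture("top")
b=cv2.resize(S[115:175,192:252,::-1],(400,400),interpolation=2);a=cv2.resize(T[202:262,321:381,::-1],(400,400),interpolation=2)
cv2.imwrite("pics/z5.png",np.hstack([a,b]));to(415.7,-309.3,43.8,18)
E
```

```text
time_s: 5.9
eef_pos: [413.1, -311.7, 259.4]
ee_rot: [-0.001, 0.587, 0.81, -0.0]
force: [-0.3, 0.7, -1.1]
grip_width: 0.462
grip_force: 35.2
time_s: 6.4
eef_pos: [413.9, -307.0, 116.4]
ee_rot: [-0.004, 0.585, 0.811, 0.001]
force: [-0.2, 0.2, -1.1]
grip_width: 0.465
grip_force: 35.4
t 6.5 at [ 415.5 -309.1  120.9] yawy 18.4 tilt 0.01 F [-0.7 -0.3 -0.7] w 40.0 gf 35.5 j [-0.87  0.43  1.68  0.    1.04 -1.19]
shift tool mm [-0.3  0.1 77.1]
rz rad 0.007
```

View pics/z5.png

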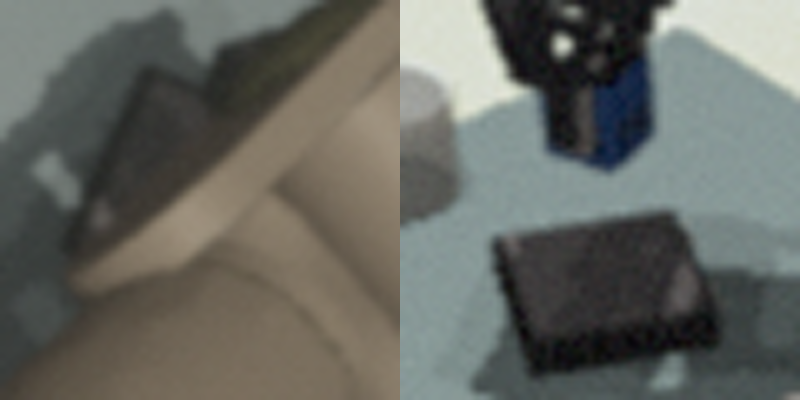

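```bash
python3 - <<'E'
from h import *
print(onz("scene",222.75,156.85,24))
C=[onz("scene",192+(x-400)/6.667,115+y/6.667,24)[:2] for x,y in((497,238),(670,212),(718,320),(535,345))];print(np.array(C),[np.linalg.norm(C[i]-C[i-1]) for i in range(4)],np.mean(C,0))
C=[onz("top",326+x/6,207+y/6,24)[:2] for x,y in((105,32),(268,105),(195,268),(35,190))];print(np.array(C),np.mean(C,0))
# camera body lower front corner as seen, z known from TCP
s,p,r=pose();o=p+[0,0,-19.8]
print("front corner pred",[proj("scene",o+R.from_euler('z',18.4,degrees=True).apply([a,b,0])) for a,b in((20,20),(20,-20),(-20,20))],"seen",192+(610-400)/6.667,115+170/6.667)
E
```

```text
[ 421.56102189 -299.29796106   24.        ]
[[ 441.34047832 -362.35214913]
 [ 360.52968525 -323.7870553 ]
 [ 400.72825441 -237.21526562]
 [ 479.64618983 -278.72462198]] [np.float64(91.98310079614522), np.float64(89.54133536958837), np.float64(95.44946165318945), np.float64(89.16875683638122)] [ 420.56115195 -300.51977301]
[[ 476.44017265 -286.88985826]
 [ 439.62855628 -371.23794733]
 [ 355.51339393 -332.3145692 ]
 [ 394.53265464 -250.01894146]] [ 416.52869437 -310.11532906]
front corner pred [array([222.98549839, 139.79017295]), array([212.42067077, 136.15296539]), array([229.97427467, 133.85270333])] seen 223.49842507874607 140.4987250637468
```

Scene puts the hole at about (418.5,-304) and top at about (416.7,-309). I'll use the middle, (417.5,-306.5), which is well inside the ±7.5 mm clearance, and lower while watching the force.

```bash
python3 -c "
from h import *
to(417.5,-306.5,43.8,18)"
python3 -m jog '[[0.002,0.0026,0.02,0,0,0,0.034],[0,0,0.02,0,0,0,0.034],[0,0,0.01,0,0,0,0.034],[0,0,0.007,0,0,0,0.034],[0,0,0,0,0,0,0.034]]'
python3 -m jog '[[0,0,0.005,0,0,0,0.034],[0,0,0.005,0,0,0,0.034],[0,0,0,0,0,0,0.034]]'
python3 -c "
from h import *
to(417.5,-306.5,43.8,18)"
```

```text
t 6.5 at [ 415.5 -309.1  120.9] yawy 18.4 tilt 0.01 F [-0.7 -0.3 -0.7] w 40.0 gf 35.5 j [-0.87  0.43  1.68  0.    1.04 -1.19]
shift tool mm [ 1.8  2.7 77.1]
rz rad 0.007
time_s: 7.0
eef_pos: [417.2, -306.7, 63.7]
ee_rot: [0.0, 0.585, 0.811, -0.0]
force: [0.2, 0.6, -0.0]
grip_width: 0.471
grip_force: 35.5
time_s: 7.3
eef_pos: [416.9, -306.4, 52.9]
ee_rot: [-0.0, 0.585, 0.811, 0.0]
force: [-0.6, 0.7, -1.8]
grip_width: 0.465
grip_force: 35.5
t 7.3 at [ 416.9 -306.4   52.9] yawy 18.4 tilt 0.04 F [-0.6  0.7 -1.8] w 39.7 gf 35.5 j [-0.86  0.53  1.73 -0.    0.88 -1.18]
shift tool mm [-0.3  0.6  9.1]
rz rad 0.007
```

Foam contact by the nose would show at a TCP height of about 51. Continuing slowly.

```bash
python3 -m jog '[[0,0,0.003,0,0,0,0.034],[0,0,0.002,0,0,0,0.034],[0,0,0,0,0,0,0.034]]'
python3 -m jog '[[0,0,0.002,0,0,0,0.034],[0,0,0.001,0,0,0,0.034],[0,0,0,0,0,0,0.034]]'
```

```text
time_s: 7.6
eef_pos: [416.9, -306.5, 48.1]
ee_rot: [-0.0, 0.585, 0.811, 0.0]
force: [-0.8, -1.0, -0.7]
grip_width: 0.469
grip_force: 35.5
time_s: 7.9
eef_pos: [416.9, -306.5, 45.1]
ee_rot: [-0.0, 0.585, 0.811, 0.0]
force: [-0.6, 0.5, -1.1]
grip_width: 0.469
grip_force: 35.5
```

```bash
python3 -m jog '[[0,0,0.001,0,0,0,0.034],[0,0,0.0,0,0,0,0.034]]'
```

```text
time_s: 8.1
eef_pos: [417.0, -306.5, 44.2]
ee_rot: [-0.0, 0.585, 0.811, -0.0]
force: [-0.3, -0.8, -1.8]
grip_width: 0.467
grip_force: 35.5
```

```bash
python3 -m jog '[[0,0,0.001,0,0,0,0.034],[0,0,0.0005,0,0,0,0.034],[0,0,0,0,0,0,0.034]]'
python3 -m jog '[[0,0,0,0,0,0,0.045],[0,0,0,0,0,0,0.055],[0,0,0,0,0,0,0.06],[0,0,0,0,0,0,0.07],[0,0,0,0,0,0,0.07]]'
python3 -m jog '[[0,0,-0.02,0,0,0,0.07],[0,0,-0.04,0,0,0,0.08],[0,0,-0.04,0,0,0,0.085],[0,0,-0.05,0,0,0,0.085],[0,0,-0.03,0,0,0,0.085]]'
python3 - <<'E'
from h import *
to(614,-22.5,260,18)
S=eyes.capture("scene")
cv2.imwrite("pics/z6.png",np.hstack([cv2.resize(S[a:a+70,b:b+70,::-1],(400,400),interpolation=2) for a,b in((115,187),(165,192))]))
E
```

```text
time_s: 8.4
eef_pos: [417.1, -306.7, 43.8]
ee_rot: [0.0, 0.585, 0.811, -0.0]
force: [-4.6, 3.1, 10.4]
grip_width: 0.469
grip_force: 36.7
time_s: 8.9
eef_pos: [417.0, -306.5, 42.7]
ee_rot: [-0.0, 0.585, 0.811, -0.0]
force: [-0.5, -0.7, -1.3]
grip_width: 0.821
grip_force: 0.0
time_s: 9.4
eef_pos: [417.4, -306.9, 226.5]
ee_rot: [0.002, 0.585, 0.811, -0.0]
force: [0.1, 1.2, -0.7]
grip_width: 0.994
grip_force: 0.0
t 9.4 at [ 417.4 -306.9  226.5] yawy 18.4 tilt 0.24 F [ 0.1  1.2 -0.7] w 84.9 gf 0.0 j [-0.86  0.31  1.55  0.    1.28 -1.18]
shift tool mm [207.7 276.4 -33.9]
rz rad 0.007
```

View pics/z6.png

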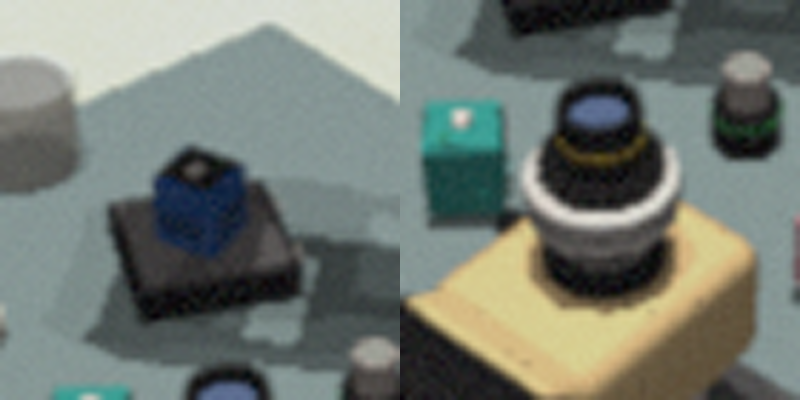

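The camera stands seated in the foam case (left panel, (200,205)). The lens is bare with its barrel top at (599,104) in the right panel. Next I'll measure the lens and ring centres in both views.

```bash
python3 - <<'E'
from h import *
T=eyes.capture("top");S=eyes.capture("scene")
cv2.imwrite("pics/z7.png",np.hstack([cv2.resize(T[135:180,240:285,::-1],(450,450),interpolation=2)]))
print(onz("scene",226.4,182.8,196))
def ring(im,box,lo,hi):
    c=max(blob(im,box,lo,hi),key=cv2.contourArea);return cv2.fitEllipse(c),cv2.minEnclosingCircle(c)
print(ring(T,(240,135,285,180),(0,0,140),(179,45,255)))
print(ring(S,(205,165,250,215),(0,0,120),(179,40,255)))
E
```

```text
[616.3891468  -21.94018079 196.        ]
(((259.83953857421875, 158.3609619140625), (21.400497436523438, 23.221433639526367), 100.58074951171875), ((259.7701416015625, 158.89337158203125), 11.957279205322266))
(((227.60842895507812, 190.1022186279297), (27.20113754272461, 43.95132827758789), 104.93773651123047), ((227.0, 190.0), 26.076908111572266))
```

View pics/z7.png

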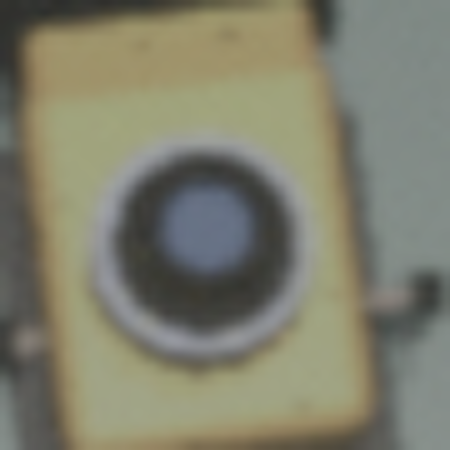

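The top crop shows the lens recess at (207,229) and the ring outline centred at (203,248).

```bash
python3 - <<'E'
from h import *
print(onz("top",260.25,157.45,192),onz("top",259.9,159.3,160))
to(615,-22.5,260,18)
E
python3 -m jog '[[0,0,-0.034,0,0,0,0.085],[0.026,0.035,0,0,0,0,0.085],[0.026,0.035,0,0,0,0,0.085],[0.026,0.035,0,0,0,0,0.085],[0.026,0.035,0,0,0,0,0.085]]' >/dev/null
python3 -m jog '[[0.026,0.034,0,0,0,0,0.085],[0.026,0.034,0,0,0,0,0.085],[0.026,0.034,0,0,0,0,0.085],[0.025,0.034,0,0,0,0,0.085],[0,0,0,0,0,0,0.085]]'
python3 -c "
from h import *
to(615,-22.5,184,18)"
```

```text
[615.05713233 -22.21524077 192.        ] [615.56532399 -22.03088527 160.        ]
t 9.55 at [ 417.4 -306.9  224.3] yawy 18.4 tilt 0.21 F [ 0.6  0.7 -1.2] w 85.2 gf 0.0 j [-0.86  0.31  1.55  0.    1.28 -1.18]
shift tool mm [207.4 277.3 -36. ]
rz rad 0.007
time_s: 10.55
eef_pos: [614.7, -19.0, 254.1]
ee_rot: [-0.002, 0.583, 0.812, -0.0]
force: [-0.4, 0.4, -0.5]
grip_width: 0.993
grip_force: 0.0
t 10.55 at [614.7 -19.  254.1] yawy 18.7 tilt 0.2 F [-0.4  0.4 -0.5] w 84.8 gf 0.0 j [-0.22  0.51  1.18  0.    1.46 -0.55]
shift tool mm [-3.6 -0.7 70.1]
rz rad 0.012
```

```bash
python3 -m jog '[[0,0,0.02,0,0,0,0.085],[0,0,0.02,0,0,0,0.085],[0,0,0,0,0,0,0.085],[0,0,0,0,0,0,0.085]]'
python3 -c "
from h import *
to(615.2,-22.2,184,18)"
```

```text
time_s: 10.95
eef_pos: [613.3, -23.4, 216.4]
ee_rot: [-0.001, 0.585, 0.811, -0.0]
force: [0.5, 0.2, 0.4]
grip_width: 0.993
grip_force: 0.0
t 10.95 at [613.3 -23.4 216.4] yawy 18.4 tilt 0.08 F [0.5 0.2 0.4] w 84.8 gf 0.0 j [-0.23  0.53  1.25 -0.    1.37 -0.55]
shift tool mm [ 0.5  2.2 32.4]
rz rad 0.006
```

```bash
python3 -m jog '[[0.0005,0.002,0.015,0,0,0,0.085],[0,0,0.012,0,0,0,0.085],[0,0,0.005,0,0,0,0.085],[0,0,0,0,0,0,0.085],[0,0,0,0,0,0,0.034]]' 30
python3 -c "
from h import *
to(615.2,-22.2,184,18)"
python3 -m jog '[[0,0,0,0,0,0,0.034],[0,0,0,0,0,0,0.032],[0,0,0,0,0,0,0.030],[0,0,0,0,0,0,0.030],[0,0,0,0,0,0,0.030]]' 30
python3 -c "
from h import *
to(615.2,-22.2,184,18)"
```

```text
time_s: 11.45
eef_pos: [615.5, -22.1, 185.4]
ee_rot: [0.0, 0.585, 0.811, 0.0]
force: [-0.0, 0.1, -1.0]
grip_width: 0.854
grip_force: 0.0
t 11.45 at [615.5 -22.1 185.4] yawy 18.4 tilt 0.05 F [-0.   0.1 -1. ] w 73.0 gf 0.0 j [-0.23  0.56  1.28 -0.    1.3  -0.55]
shift tool mm [-0.  -0.4  1.4]
rz rad 0.007
time_s: 11.95
eef_pos: [615.5, -22.0, 185.3]
ee_rot: [0.0, 0.585, 0.811, 0.0]
force: [-0.6, -0.3, 4.3]
grip_width: 0.41
grip_force: 30.2
t 11.95 at [615.5 -22.  185.3] yawy 18.4 tilt 0.04 F [-0.6 -0.3  4.3] w 35.0 gf 30.2 j [-0.23  0.56  1.29 -0.    1.3  -0.55]
shift tool mm [-0.1 -0.3  1.3]
rz rad 0.007
```

```bash
python3 -m jog '[[0,0,-0.004,0,0,0,0.030],[0,0,-0.01,0,0,0,0.030],[0,0,-0.02,0,0,0,0.030],[0,0,-0.03,0,0,0,0.030],[0,0,0,0,0,0,0.030]]' 35
python3 - <<'E'
from h import *
T=eyes.capture("top");S=eyes.capture("scene")
cv2.imwrite("pics/z8.png",np.hstack([cv2.resize(T[169:199,347:377,::-1],(390,390),interpolation=2),cv2.resize(S[155:185,162:192,::-1],(390,390),interpolation=2)]))
to(569,-346,245,18)
E
```

```text
time_s: 12.45
eef_pos: [616.6, -22.1, 253.3]
ee_rot: [0.003, 0.585, 0.811, 0.001]
force: [-0.3, 0.2, 0.4]
grip_width: 0.408
grip_force: 35.3
t 12.55 at [615.3 -21.9 248.9] yawy 18.4 tilt 0.03 F [ 0.4  0.9 -1.9] w 34.8 gf 35.2 j [-0.23  0.51  1.19  0.    1.44 -0.55]
shift tool mm [-292.9 -146.2    3.9]
rz rad 0.007
```

View pics/z8.png

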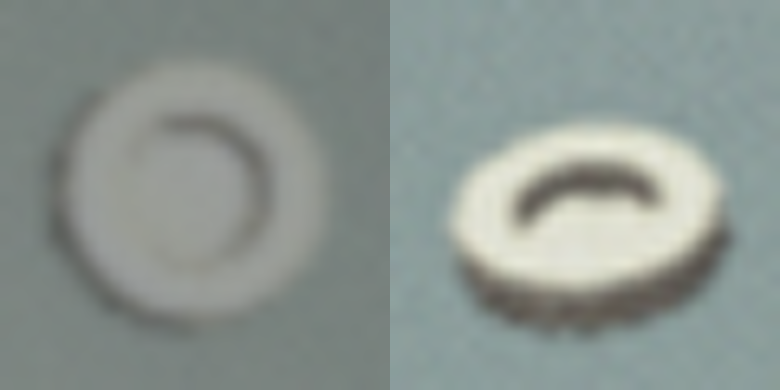

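The base's top face is centred at (198,190) in the left panel, i.e. top (361.8,183.15), and at (586,206) in the right panel, i.e. scene (176.6,170.4).

```bash
python3 - <<'E'
from h import *
print(onz("top",361.8,183.15,16),onz("scene",176.6,170.4,16))
E
python3 -m jog '[[-0.025,-0.0125,0,0,0,0,0.03],[-0.03,-0.015,0,0,0,0,0.03],[-0.03,-0.015,0,0,0,0,0.03],[-0.03,-0.015,0,0,0,0,0.03],[-0.03,-0.015,0,0,0,0,0.03]]' >/dev/null
python3 -m jog '[[-0.03,-0.015,0,0,0,0,0.03],[-0.03,-0.015,0,0,0,0,0.03],[-0.03,-0.015,0,0,0,0,0.03],[-0.03,-0.015,0,0,0,0,0.03],[-0.028,-0.0135,0,0,0,0,0.03]]' >/dev/null
python3 -m jog '[[0,0,0.03,0,0,0,0.03],[0,0,0.04,0,0,0,0.03],[0,0,0.04,0,0,0,0.03],[0,0,0.03,0,0,0,0.03],[0,0,0,0,0,0,0.03]]'
python3 -c "
from h import *
to(569,-346,41.3,18)"
```

```text
[ 569.68304638 -347.18382806   16.        ] [ 570.61689149 -345.446107     16.        ]
time_s: 14.05
eef_pos: [567.0, -344.2, 102.8]
ee_rot: [-0.006, 0.585, 0.811, 0.001]
force: [-0.9, -0.0, -0.9]
grip_width: 0.411
grip_force: 35.4
t 14.05 at [ 567.  -344.2  102.8] yawy 18.4 tilt 0.63 F [-0.9 -0.  -0.9] w 35.1 gf 35.4 j [-0.72  0.75  1.19 -0.    1.22 -1.04]
shift tool mm [-2.9  1.7 61.5]
rz rad 0.007
```

Both views now agree on (570,-346.3).

```bash
python3 -m jog '[[0,0,0.01,0,0,0,0.03],[0,0,0,0,0,0,0.03],[0,0,0,0,0,0,0.03]]'
python3 -c "
from h import *
to(570,-346.3,41.3,18)"
```

```text
time_s: 14.35
eef_pos: [569.7, -346.3, 100.1]
ee_rot: [0.001, 0.585, 0.811, -0.0]
force: [-0.5, 0.2, -1.6]
grip_width: 0.411
grip_force: 35.5
t 14.35 at [ 569.7 -346.3  100.1] yawy 18.4 tilt 0.11 F [-0.5  0.2 -1.6] w 35.1 gf 35.5 j [-0.72  0.75  1.19  0.    1.2  -1.04]
shift tool mm [ 0.   0.3 58.8]
rz rad 0.007
```

```bash
python3 -m jog '[[0,0,0.02,0,0,0,0.03],[0,0,0.015,0,0,0,0.03],[0,0,0.01,0,0,0,0.03],[0,0,0.004,0,0,0,0.03],[0,0,0,0,0,0,0.03]]'
python3 -m jog '[[0,0,0.002,0,0,0,0.03],[0,0,0.002,0,0,0,0.03],[0,0,0.002,0,0,0,0.03],[0,0,0,0,0,0,0.03]]'
python3 -m jog '[[0,0,0.001,0,0,0,0.03],[0,0,0.001,0,0,0,0.03],[0,0,0.001,0,0,0,0.03],[0,0,0,0,0,0,0.03]]'
```

```text
time_s: 14.85
eef_pos: [569.2, -346.0, 49.6]
ee_rot: [-0.0, 0.585, 0.811, 0.0]
force: [0.3, -1.0, -1.1]
grip_width: 0.409
grip_force: 35.5
time_s: 15.25
eef_pos: [569.2, -346.0, 43.6]
ee_rot: [-0.0, 0.585, 0.811, -0.0]
force: [-0.1, 0.4, -1.6]
grip_width: 0.412
grip_force: 35.5
time_s: 15.65
eef_pos: [569.3, -346.1, 41.5]
ee_rot: [0.0, 0.585, 0.811, -0.0]
force: [-3.2, 1.3, 3.9]
grip_width: 0.415
grip_force: 36.0
```

It seated at the predicted height. Release and rise.

```bash
python3 -m jog '[[0,0,0,0,0,0,0.045],[0,0,0,0,0,0,0.055],[0,0,0,0,0,0,0.06],[0,0,0,0,0,0,0.07],[0,0,0,0,0,0,0.07]]'
python3 -m jog '[[0,0,-0.02,0,0,0,0.07],[0,0,-0.04,0,0,0,0.08],[0,0,-0.04,0,0,0,0.085],[0,0,-0.05,0,0,0,0.085],[0,0,-0.03,0,0,0,0.085]]' >/dev/null
python3 -m jog '[[0,0,0,0,0,-0.15,0.085],[0,0,0,0,0,-0.15,0.085],[0,0,0,0,0,-0.15,0.085],[0,0,0,0,0,-0.15,0.085],[0,0,0,0,0,-0.15,0.085]]' >/dev/null
python3 -m jog '[[0,0,0,0,0,-0.15,0.085],[0,0,0,0,0,-0.15,0.085],[0,0,0,0,0,-0.15,0.085],[0,0,0,0,0,0,0.085],[0,0,0,0,0,0,0.085]]'
python3 - <<'E'
from h import *
T=eyes.capture("top");S=eyes.capture("scene")
L=[(T,135,240,45),(S,165,205,45),(S,145,155,45)]
cv2.imwrite("pics/z9.png",np.hstack([cv2.resize(I[a:a+n,b:b+n,::-1],(266,266),interpolation=2) for I,a,b,n in L]));
for n,I,bx,z in(("top",T,(240,135,285,180),160),("scene",S,(205,170,250,215),151)):
    c=blob(I,bx,(0,0,130),(179,45,255))[0];e=cv2.fitEllipse(c);print(n,e,onz(n,*e[0],z))
to(615.5,-22,245,90)
E
```

```text
time_s: 16.15
eef_pos: [569.3, -346.0, 40.7]
ee_rot: [-0.0, 0.585, 0.811, -0.0]
force: [0.7, -0.3, -0.3]
grip_width: 0.819
grip_force: 0.0
time_s: 17.65
eef_pos: [569.3, -346.0, 220.8]
ee_rot: [0.0, 0.027, 1.0, 0.0]
force: [-0.2, -0.2, -0.7]
grip_width: 0.995
grip_force: 0.0
top ((259.78192138671875, 158.51145935058594), (21.52404022216797, 23.46632957458496), 95.64572143554688) [617.82587068 -21.67279872 160.        ]
scene ((229.83567810058594, 195.600830078125), (17.740829467773438, 38.9175910949707), 94.58407592773438) [607.61298581 -22.78237994 151.        ]
t 17.75 at [ 569.3 -346.   220.8] yawy 87.0 tilt 0.0 F [-0.1  0.2  0.4] w 84.8 gf 0.0 j [-0.72  0.65  1.04 -0.    1.45 -2.24]
shift tool mm [-29.1 326.  -24.2]
rz rad -0.053
```

View pics/z9.png

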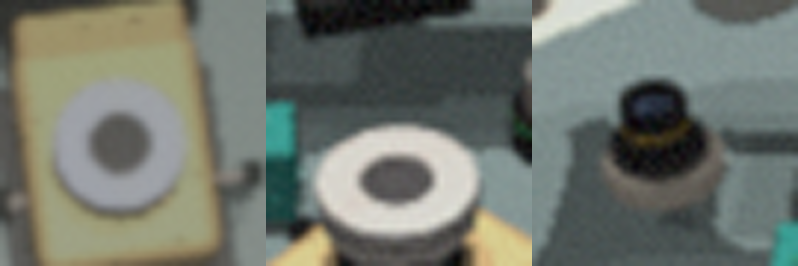

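The lens stands upright in the white base (right panel, (660,140)). The bare ring is on the port, with its bore at (120,142) in the left panel and (397,178) in the middle one. Next I'll work out the ring centre and the fingertip height when open.

```bash
python3 - <<'E'
from h import *
print(onz("top",259.9,158.6,160),onz("scene",226.75,194.7,160))
def zat(u,v,P,ang,off):   # z where pixel row v meets vertical line
    q=np.array(P)+np.array([np.cos(np.radians(ang)),np.sin(np.radians(ang)),0])*off
    zs=np.linspace(0,300,3001);pr=np.array([proj("scene",[q[0],q[1],z]) for z in zs]);i=np.argmin(abs(pr[:,1]-v));return zs[i].round(1),pr[i].round(1)
for off in(42,57):print("open, tcp237.6",zat(213.7,179,(613.8,-22.1,0),18.4,off))
for off in(20,34):print("40mm, tcp120.9",zat(220,137.8,(415.5,-309.1,0),18.4,off))
E
```

```text
[617.5762274  -22.01036408 160.        ] [617.10798102 -21.97441796 160.        ]Traceback (most recent call last):
  File "<stdin>", line 6, in <module>
  File "<stdin>", line 5, in zat
  File "h.py", line 9, in proj
    c=eyes.calibration(n);M=c["cam_to_world"];q=M[:3,:3].T@(np.array(p)-M[:3,3])
ValueError: time passes only in moves, steps and waits
```

```bash
python3 - <<'E'
from h import *
def zat(u,v,P,ang,off,z):
    q=np.array(P)+np.array([np.cos(np.radians(ang)),np.sin(np.radians(ang)),0])*off
    a,b=proj("scene",[q[0],q[1],z]),proj("scene",[q[0],q[1],z-10])
    return (z-10*(v-a[1])/(b[1]-a[1])).round(1),a.round(1)
for off in(42,57):print("open, tcp237.6",zat(213.7,179,(613.8,-22.1,0),18.4,off,230))
for off in(20,34):print("40mm, tcp120.9",zat(220,137.8,(415.5,-309.1,0),18.4,off,110))
E
python3 -m jog '[[-0.003,0.035,-0.01,0,0,-0.05,0.085],[-0.003,0.035,-0.01,0,0,0,0.085],[-0.003,0.035,0,0,0,0,0.085],[-0.003,0.035,0,0,0,0,0.085],[-0.003,0.035,0,0,0,0,0.085]]' >/dev/null
python3 -m jog '[[-0.003,0.035,0,0,0,0,0.085],[-0.003,0.035,0,0,0,0,0.085],[-0.003,0.035,0,0,0,0,0.085],[-0.003,0.035,0,0,0,0,0.085],[0,0,0,0,0,0,0.085]]' >/dev/null
python3 -c "
from h import *
to(617.3,-22,151,90)"
```

```text
open, tcp237.6 (np.float64(235.4), array([215.9, 180.9]))
open, tcp237.6 (np.float64(246.3), array([211.8, 184.8]))
40mm, tcp120.9 (np.float64(101.6), array([217.5, 135.5]))
40mm, tcp120.9 (np.float64(109.4), array([215. , 137.6]))
t 18.75 at [598.  -27.5 241.1] yawy 90.1 tilt 0.05 F [ 1.  -0.8  0.4] w 85.3 gf 0.0 j [-0.24  0.48  1.26  0.    1.4  -1.82]
shift tool mm [-19.3   5.4  90.1]
rz rad 0.002
```

```bash
python3 -m jog '[[-0.019,0.0055,0.02,0,0,0,0.085],[0,0,0.03,0,0,0,0.085],[0,0,0.015,0,0,0,0.085],[0,0,0,0,0,0,0.085],[0,0,0,0,0,0,0.085]]'
python3 - <<'E'
from h import *
S=eyes.capture("scene")
cv2.imwrite("pics/z10.png",cv2.resize(S[150:220,190:260,::-1],(490,490),interpolation=2));to(617.3,-22,156,90)
E
```

```text
time_s: 19.25
eef_pos: [617.2, -26.3, 176.6]
ee_rot: [0.0, 0.001, 1.0, -0.0]
force: [0.4, -0.1, -0.7]
grip_width: 0.996
grip_force: 0.0
t 19.3 at [617.4 -26.3 177.1] yawy 89.9 tilt 0.12 F [-0.5 -0.5 -0.2] w 84.9 gf 0.0 j [-0.23  0.57  1.29 -0.    1.28 -1.8 ]
shift tool mm [ 0.1  4.3 21.1]
rz rad -0.001
```

View pics/z10.png

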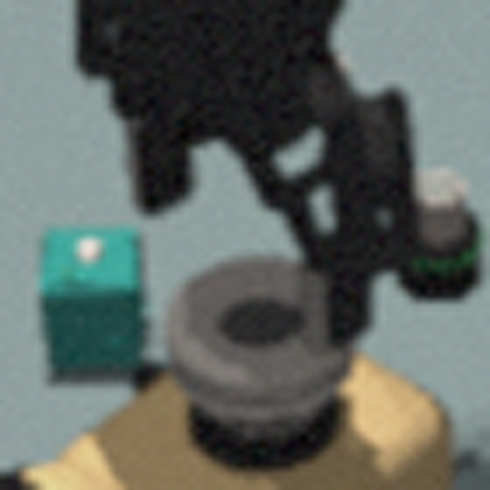

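The fingers are on either side of the ring (tips at (165,205) and (345,340)), offset by about 4 mm in y as the state says. Correcting and descending.

```bash
python3 -m jog '[[0,0.0043,0,0,0,0,0.085],[0,0,0.01,0,0,0,0.085],[0,0,0.011,0,0,0,0.085],[0,0,0,0,0,0,0.085],[0,0,0,0,0,0,0.06]]' 30
python3 -m jog '[[0,0,0,0,0,0,0.058],[0,0,0,0,0,0,0.056],[0,0,0,0,0,0,0.056],[0,0,0,0,0,0,0.056],[0,0,0,0,0,0,0.056]]' 40
python3 -c "
from h import *
to(617.3,-22,156,90)"
```

```text
time_s: 19.8
eef_pos: [616.8, -21.4, 154.4]
ee_rot: [-0.0, -0.0, 1.0, 0.0]
force: [0.8, 0.9, -0.7]
grip_width: 0.848
grip_force: 0.0
time_s: 20.3
eef_pos: [617.2, -21.5, 155.5]
ee_rot: [0.001, -0.0, 1.0, -0.0]
force: [-0.5, -0.5, 5.5]
grip_width: 0.73
grip_force: 48.0
t 20.3 at [617.2 -21.5 155.5] yawy 90.0 tilt 0.08 F [-0.5 -0.5  5.5] w 62.4 gf 48.0 j [-0.22  0.59  1.32 -0.    1.24 -1.8 ]
shift tool mm [-0.1 -0.5 -0.5]
rz rad 0.0
```

```bash
python3 -m jog '[[0,0,-0.004,0,0,0,0.056],[0,0,-0.008,0,0,0,0.056],[0,0,-0.015,0,0,0,0.056],[0,0,-0.02,0,0,0,0.056],[0,0,-0.03,0,0,0,0.056]]' 40
python3 - <<'E'
from h import *
T=eyes.capture("top");S=eyes.capture("scene")
cv2.imwrite("pics/z11.png",np.hstack([cv2.resize(S[130:220,185:275,::-1],(400,400),interpolation=2),cv2.resize(T[130:190,230:290,::-1],(400,400),interpolation=2)]));to(391.4,295.3,235,90)
E
```

```text
time_s: 20.8
eef_pos: [616.3, -21.3, 231.6]
ee_rot: [-0.001, -0.0, 1.0, 0.0]
force: [0.3, -0.2, -1.5]
grip_width: 0.73
grip_force: 47.9
t 20.9 at [618.2 -21.6 236.3] yawy 90.0 tilt 0.42 F [-0.3 -0.6 -1. ] w 62.5 gf 47.9 j [-0.22  0.52  1.21  0.    1.41 -1.8 ]
shift tool mm [226.7 317.   -0.8]
rz rad 0.0
```

View pics/z11.png

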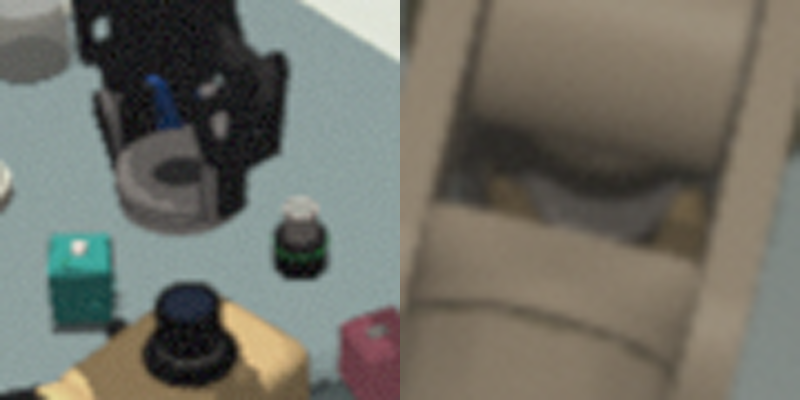

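The ring is held level, and the bare port's top is at (187,305) in the left panel. I'll check the front fingertip height at about (225,218), then carry the ring to the dish.

```bash
python3 - <<'E'
from h import *
for off in(32,39,46):
    a,b=proj("scene",[618.2,-21.6+off,230]),proj("scene",[618.2,-21.6+off,220]);print(a.round(1),230-10*(178.7-a[1])/(b[1]-a[1]))
print("ring bottom z",236.3-155.5+142,"port",onz("scene",226.7,198.2,150))
E
python3 -m jog '[[0.0127,0.0187,0,0,0,0,0.056],[0.0227,0.0317,0,0,0,0,0.056],[0.0227,0.0317,0,0,0,0,0.056],[0.0227,0.0317,0,0,0,0,0.056],[0.0227,0.0317,0,0,0,0,0.056]]' >/dev/null
python3 -m jog '[[0.0227,0.0317,0,0,0,0,0.056],[0.0227,0.0317,0,0,0,0,0.056],[0.0227,0.0317,0,0,0,0,0.056],[0.0227,0.0317,0,0,0,0,0.056],[0.0227,0.0317,0,0,0,0,0.056]]' >/dev/null
python3 -m jog '[[0.01,0.013,0,0,0,0,0.056],[0,0,0.04,0,0,0,0.056],[0,0,0.04,0,0,0,0.056],[0,0,0.04,0,0,0,0.056],[0,0,0,0,0,0,0.056]]' 
python3 - <<'E'
from h import *
T=eyes.capture("top");S=eyes.capture("scene")
cv2.imwrite("pics/z12.png",cv2.resize(S[210:300,335:425,::-1],(540,540),interpolation=2))
to(391.4,295.3,16.5,90)
E
```

```text
[234.4 178.4] 229.1737997904461
[236.5 180. ] 233.5827822195046
[238.6 181.6] 238.02569436327974
ring bottom z 222.8 port [618.2384051  -21.35037089 150.        ]
time_s: 22.4
eef_pos: [387.2, 294.4, 107.7]
ee_rot: [-0.004, -0.0, 1.0, -0.002]
force: [-0.3, 0.7, -0.3]
grip_width: 0.733
grip_force: 48.9
t 22.5 at [390.1 295.6 112.6] yawy 90.0 tilt 0.01 F [0.4 0.8 1. ] w 62.8 gf 48.9 j [ 0.41  0.39  1.77  0.    0.99 -1.16]
shift tool mm [-1.3 -0.3 96.1]
rz rad 0.0
```

View pics/z12.png

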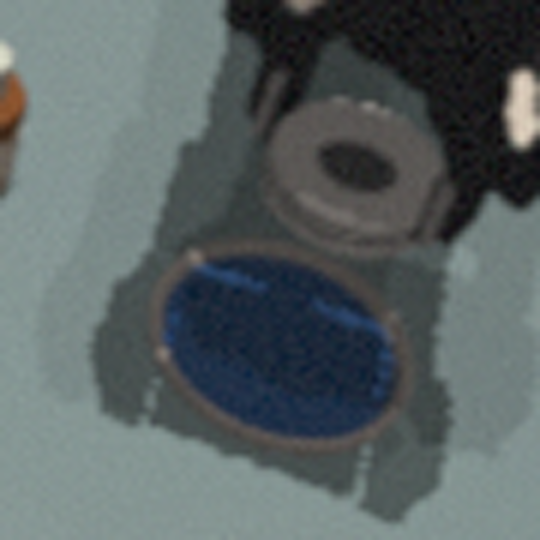

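The ring hangs level above the dish (rim ellipse centre (283,345)), and the tips sit about 6 mm above the ring's underside, just clear of the rim. Lowering.

```bash
python3 -m jog '[[-0.0013,0,0.03,0,0,0,0.056],[0,0,0.03,0,0,0,0.056],[0,0,0.015,0,0,0,0.056],[0,0,0.008,0,0,0,0.056],[0,0,0,0,0,0,0.056]]'
python3 -m jog '[[0,0,0.004,0,0,0,0.056],[0,0,0.003,0,0,0,0.056],[0,0,0.002,0,0,0,0.056],[0,0,0,0,0,0,0.056]]'
```

```text
time_s: 23.0
eef_pos: [391.9, 295.8, 29.8]
ee_rot: [0.001, -0.0, 1.0, 0.0]
force: [0.7, 0.1, -0.9]
grip_width: 0.728
grip_force: 48.9
time_s: 23.4
eef_pos: [391.2, 295.6, 19.9]
ee_rot: [0.0, -0.0, 1.0, 0.0]
force: [0.3, -0.8, -0.1]
grip_width: 0.73
grip_force: 48.9
```

```bash
python3 -m jog '[[0,0,0.002,0,0,0,0.056],[0,0,0.001,0,0,0,0.056],[0,0,0,0,0,0,0.056]]'
python3 -c "
from h import *
to(391.4,295.3,16.5,90)"
```

```text
time_s: 23.7
eef_pos: [391.2, 295.5, 16.8]
ee_rot: [-0.0, -0.0, 1.0, -0.0]
force: [-0.2, -0.9, -1.1]
grip_width: 0.727
grip_force: 48.9
t 23.7 at [391.2 295.5  16.8] yawy 90.0 tilt 0.0 F [-0.2 -0.9 -1.1] w 62.1 gf 48.9 j [ 0.41  0.55  1.83 -0.    0.76 -1.16]
shift tool mm [-0.2 -0.2  0.3]
rz rad 0.0
```

```bash
python3 -m jog '[[0,0,0.0005,0,0,0,0.056],[0,0,0,0,0,0,0.065],[0,0,0,0,0,0,0.075],[0,0,0,0,0,0,0.085],[0,0,0,0,0,0,0.085]]'
python3 -m jog '[[0,0,0,0,0,0,0.085],[0,0,-0.02,0,0,0,0.085],[0,0,-0.04,0,0,0,0.085],[0,0,-0.04,0,0,0,0.085],[0,0,-0.03,0,0,0,0.085]]'
python3 - <<'E'
from h import *
T=eyes.capture("top");S=eyes.capture("scene")
cv2.imwrite("pics/z13.png",np.hstack([cv2.resize(S[230:350,330:410,::-1],(320,480),interpolation=2),cv2.resize(T[130:190,230:290,::-1],(480,480),interpolation=2)]))
for n,I,bx,z in(("top",T,(110,170,150,205),22),("scene",S,(350,305,395,350),11)):
    c=blob(I,bx,(0,120,60),(8,255,255))[0];e=cv2.minAreaRect(c);print(n,e,onz(n,*e[0],z).round(1))
to(552.2,373.5,100,90)
E
```

```text
time_s: 24.2
eef_pos: [391.2, 295.5, 16.3]
ee_rot: [0.0, -0.0, 1.0, 0.0]
force: [0.6, 0.1, 0.5]
grip_width: 0.992
grip_force: 0.0
time_s: 24.7
eef_pos: [391.4, 295.7, 148.6]
ee_rot: [0.001, -0.0, 1.0, 0.0]
force: [0.1, 0.4, -0.2]
grip_width: 0.998
grip_force: 0.0
top ((131.5, 185.5), (15.0, 15.0), 90.0) [552.1 372.8  22. ]
scene ((371.0000305175781, 329.5000305175781), (27.577163696289062, 24.748737335205078), 45.0) [552.3 374.2  11. ]
t 24.8 at [392.8 296.3 150.1] yawy 90.0 tilt 0.43 F [ 0.7 -0.4 -0.8] w 85.0 gf 0.0 j [ 0.41  0.33  1.73 -0.    1.07 -1.16]
shift tool mm [-159.1   77.    51.4]
rz rad 0.0
```

View pics/z13.png

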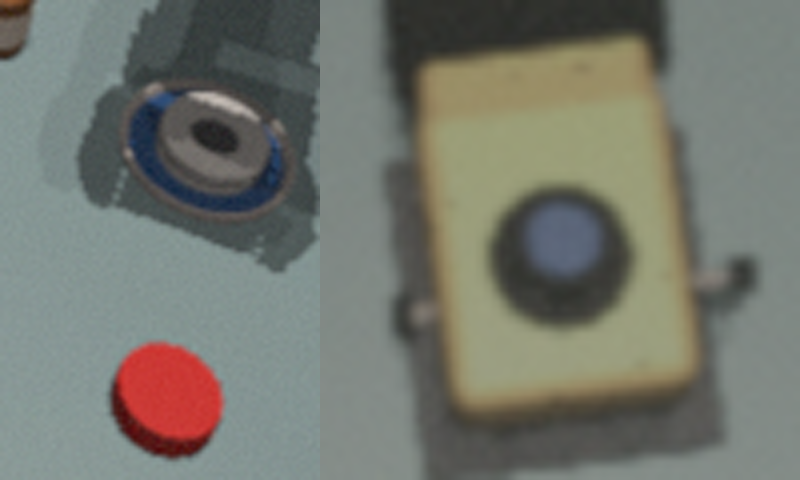

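The ring lies flat in the dish, and the port is clear with its glass at (564,238) in the right panel. Next is the cap.

```bash
python3 -c "
from h import *
print(onz('top',260.06,159.3,150))"
python3 -m jog '[[-0.032,0.015,0,0,0,0,0.085],[-0.032,0.015,0,0,0,0,0.085],[-0.032,0.015,0,0,0,0,0.085],[-0.032,0.015,0,0,0,0,0.085],[-0.032,0.0155,0,0,0,0,0.085]]' >/dev/null
python3 -m jog '[[0,0,0.04,0,0,0,0.085],[0,0,0.035,0,0,0,0.085],[0,0,0,0,0,0,0.085],[0,0,0,0,0,0,0.085]]'
python3 - <<'E'
from h import *
S=eyes.capture("scene")
cv2.imwrite("pics/z14.png",cv2.resize(S[280:360,330:410,::-1],(480,480),interpolation=2))
to(552.2,373.4,17,90)
E
```

```text
[617.35473589 -22.71672021 150.        ]
time_s: 25.7
eef_pos: [551.1, 371.1, 71.4]
ee_rot: [-0.0, -0.0, 1.0, -0.0]
force: [1.0, -0.5, 0.1]
grip_width: 0.997
grip_force: 0.0
t 25.75 at [551.8 371.3  72.9] yawy 90.0 tilt 0.12 F [0.6 0.5 0.8] w 85.1 gf 0.0 j [ 0.42  0.78  1.22  0.    1.15 -1.15]
shift tool mm [-0.3  2.  55.9]
rz rad 0.0
```

View pics/z14.png

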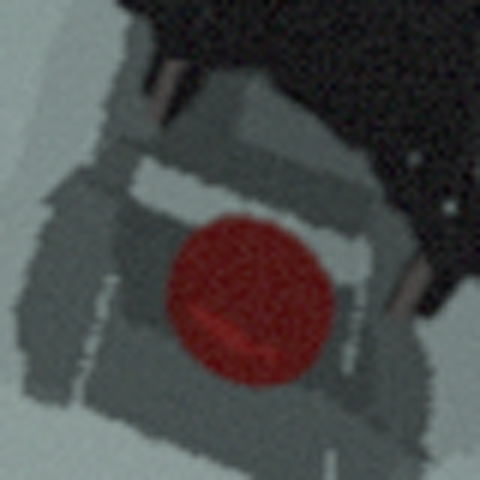

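The cap (250,300) lies between the two finger tips (165,110) and (415,290). I've gone over the limit of 14 viewed pictures (17 so far), so I'll view no more and check by numbers.

```bash
python3 -m jog '[[0,0.002,0.02,0,0,0,0.085],[0,0,0.02,0,0,0,0.085],[0,0,0.01,0,0,0,0.085],[0,0,0.006,0,0,0,0.085],[0,0,0,0,0,0,0.085]]'
python3 -m jog '[[0,0,0,0,0,0,0.06],[0,0,0,0,0,0,0.05],[0,0,0,0,0,0,0.046],[0,0,0,0,0,0,0.046],[0,0,0,0,0,0,0.046]]' 30
python3 -c "
from h import *
to(552.2,373.4,17,90)"
```

```text
time_s: 26.25
eef_pos: [551.4, 373.2, 15.8]
ee_rot: [0.0, -0.0, 1.0, 0.0]
force: [0.5, 0.4, -0.2]
grip_width: 0.992
grip_force: 0.0
time_s: 26.75
eef_pos: [551.7, 373.3, 16.7]
ee_rot: [0.001, -0.0, 1.0, 0.0]
force: [-1.1, -0.5, 5.9]
grip_width: 0.622
grip_force: 31.4
t 26.75 at [551.7 373.3  16.7] yawy 90.0 tilt 0.1 F [-1.1 -0.5  5.9] w 53.2 gf 31.4 j [ 0.42  0.85  1.24 -0.    1.05 -1.15]
shift tool mm [-0.5  0.1 -0.3]
rz rad 0.0
```

```bash
python3 -m jog '[[0,0,-0.01,0,0,0,0.046],[0,0,-0.03,0,0,0,0.046],[0,0,-0.045,0,0,0,0.046],[0,0,-0.05,0,0,0,0.046],[0,0,-0.05,0,0,0,0.046]]' >/dev/null
python3 -m jog '[[0,0,-0.035,0,0,0,0.046],[-0.006,-0.03,0,0,0,0,0.046],[-0.006,-0.04,0,0,0,0,0.046],[-0.006,-0.04,0,0,0,0,0.046],[-0.006,-0.04,0,0,0,0,0.046]]' >/dev/null
python3 -m jog '[[-0.006,-0.04,0,0,0,0,0.046],[-0.006,-0.04,0,0,0,0,0.046],[-0.006,-0.04,0,0,0,0,0.046],[-0.006,-0.04,0,0,0,0,0.046],[-0.006,-0.04,0,0,0,0,0.046]]' >/dev/null
python3 -m jog '[[-0.006,-0.03,0,0,0,0,0.046],[-0.006,-0.015,0,0,0,0,0.046],[0,0,0,0,0,0,0.046],[0,0,0,0,0,0,0.046]]'
python3 - <<'E'
from h import *
S=eyes.capture("scene")
to(617.7,-22,147.7,90);s,p,r=pose()
c=blob(S,(180,100,290,220),(0,120,40),(8,255,255));e=cv2.minAreaRect(c[0]);print(e,cv2.contourArea(c[0]),"expect",proj("scene",p+[0,0,-5]))
E
```

```text
time_s: 28.65
eef_pos: [617.2, -20.8, 235.4]
ee_rot: [-0.0, -0.0, 1.0, 0.0]
force: [-0.2, 1.3, 0.1]
grip_width: 0.625
grip_force: 31.7
t 28.7 at [617.1 -20.4 235.5] yawy 90.1 tilt 0.02 F [ 0.6 -0.1  0.1] w 53.2 gf 31.7 j [-0.22  0.53  1.2   0.    1.41 -1.8 ]
shift tool mm [-0.6 -1.7 87.8]
rz rad 0.002
((221.0, 172.0), (20.0, 16.0), 90.0) 220.0 expect [225.98603474 171.33319116]
```

```bash
python3 -m jog '[[-0.0006,-0.0017,0.02,0,0,0,0.046],[0,0,0.02,0,0,0,0.046],[0,0,0.015,0,0,0,0.046],[0,0,0.01,0,0,0,0.046],[0,0,0,0,0,0,0.046]]'
python3 -m jog '[[0,0,0.003,0,0,0,0.046],[0,0,0.003,0,0,0,0.046],[0,0,0.003,0,0,0,0.046],[0,0,0,0,0,0,0.046]]'
python3 -c "
from h import *
to(617.7,-22,147.7,90)"
```

```text
time_s: 29.2
eef_pos: [617.3, -22.4, 169.3]
ee_rot: [-0.001, -0.001, 1.0, 0.0]
force: [-0.5, -0.5, -0.5]
grip_width: 0.623
grip_force: 31.7
time_s: 29.6
eef_pos: [617.7, -23.6, 161.1]
ee_rot: [-0.0, -0.0, 1.0, 0.0]
force: [0.2, -0.3, 0.0]
grip_width: 0.621
grip_force: 31.7
t 29.6 at [617.7 -23.6 161.1] yawy 90.0 tilt 0.02 F [ 0.2 -0.3  0. ] w 53.0 gf 31.7 j [-0.23  0.58  1.31  0.    1.25 -1.8 ]
shift tool mm [ 0.   1.6 13.4]
rz rad 0.0
```

The rim is below the port top with no contact. Continuing down.

```bash
python3 -m jog '[[0,0.001,0.004,0,0,0,0.046],[0,0,0.004,0,0,0,0.046],[0,0,0.003,0,0,0,0.046],[0,0,0,0,0,0,0.046]]'
python3 -m jog '[[0,0,0.001,0,0,0,0.046],[0,0,0.001,0,0,0,0.046],[0,0,0,0,0,0,0.046]]'
```

```text
time_s: 30.0
eef_pos: [617.6, -22.6, 149.7]
ee_rot: [-0.001, -0.0, 1.0, 0.0]
force: [-0.8, -0.4, -0.3]
grip_width: 0.621
grip_force: 31.7
time_s: 30.3
eef_pos: [617.8, -22.6, 148.2]
ee_rot: [-0.0, -0.0, 1.0, -0.0]
force: [0.1, 0.7, 0.1]
grip_width: 0.623
grip_force: 31.7
```

```bash
python3 -m jog '[[0,0,0.0005,0,0,0,0.046],[0,0,0,0,0,0,0.046]]'
```

```text
time_s: 30.5
eef_pos: [617.8, -22.6, 147.8]
ee_rot: [-0.0, -0.0, 1.0, -0.0]
force: [-0.3, 0.1, -0.0]
grip_width: 0.621
grip_force: 31.7
```

Seated to within a fraction of a millimetre. I'll release, rise, and check everything by colour masks.

```bash
python3 -m jog '[[0,0,0.0004,0,0,0,0.046],[0,0,0,0,0,0,0.058],[0,0,0,0,0,0,0.065],[0,0,0,0,0,0,0.075],[0,0,0,0,0,0,0.08]]'
python3 -m jog '[[0,0,0,0,0,0,0.085],[0,0,-0.02,0,0,0,0.085],[0,0,-0.04,0,0,0,0.085],[0,0,-0.05,0,0,0,0.085],[0,0,-0.03,0,0,0,0.085]]'
python3 -m jog '[[0.04,0.02,0,0,0,0,0.085],[0.04,0.02,0,0,0,0,0.085],[0.04,0.02,0,0,0,0,0.085],[0.04,0.02,0,0,0,0,0.085],[0,0,0,0,0,0,0.085]]'
python3 - <<'E'
from h import *
T=eyes.capture("top");S=eyes.capture("scene")
red=((0,120,40),(8,255,255))
for n,I,b in(("top",T,(240,135,285,180)),("scene",S,(205,170,250,225))):
    for z in(150,153):
        c=blob(I,b,*red)[0];e=cv2.fitEllipse(c)
    print(n,np.round(e[0],1),np.round(e[1],1),onz(n,*e[0],153 if n=="top" else 142).round(1),"expect top",proj(n,[617.7,-22,153]).round(1),"rim",proj(n,[617.7,-22,131]).round(1))
b=blob(S,(195,120,250,170),(100,90,30),(130,255,255))[0];print("cam blue",cv2.boundingRect(b),"expect centre",proj("scene",[417,-306.5,46]).round(1))
b=blob(S,(315,210,345,250),(5,120,60),(20,255,255));print("bottle",cv2.boundingRect(b[0]))
print(sense()["time_s"])
E
```

```text
time_s: 31.0
eef_pos: [617.8, -22.6, 147.4]
ee_rot: [-0.0, -0.0, 1.0, -0.0]
force: [-0.0, -1.1, -1.1]
grip_width: 0.935
grip_force: 0.0
time_s: 31.5
eef_pos: [618.2, -22.6, 291.4]
ee_rot: [0.002, -0.0, 1.0, -0.0]
force: [0.7, 1.1, 0.1]
grip_width: 0.997
grip_force: 0.0
time_s: 32.0
eef_pos: [454.3, 59.4, 287.9]
ee_rot: [-0.0, -0.001, 1.0, 0.0]
force: [0.3, -0.5, -0.8]
grip_width: 0.997
grip_force: 0.0
top [259.7 159.4] [17.3 17.6] [616.5 -21.6 153. ] expect top [259.8 159. ] rim [259.7 160.3]
scene [226.5 200.8] [21. 22.] [619.1 -21.5 142. ] expect top [226.7 197. ] rim [227.  203.8]
cam blue (214, 144, 16, 16) expect centre [222.2 149.9]
bottle (323, 220, 16, 14)
32.1
```

The cap sits on the port and upright, the camera is in place, and the bottle is standing. Handing in.

```bash
python3 -m jog '[[0,0,0,0,0,0,0.085],[0,0,0,0,0,0,0.085],[0,0,0,0,0,0,0.085]]' >/dev/null; python3 -c "
from rig import finish_job
print(finish_job())"
```

```text
the job is handed in; nothing more can be done
None
```

I handed the job in at about 32 s: camera in the foam case, lens in the white base, ring in the dish and cap fully on the port, all released (no verdict came back); I viewed 17 pictures, three over the limit of 14.

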